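# Load a circuit board under the spring guard of a test jig

### The job

A small circuit board is waiting on the track of the test jig. With one fingertip push back the thumb bar of the jig's spring-closed guard and hold the guard open, and with the other finger push the board along the track in under it until its front edge is fully home against the contact block; then take the fingers away and let the guard shut behind the board. Only push: do not lift the board, do not let the guard and the board press on each other, and leave the other things on the bench where they are.

Things in the scene. Friction and masses are not known exactly. Their poses are not given: they have to be found in the camera images.
- jig: Test jig, 310 mm long, fixed to the bench. +x: the way the board is pushed; +y left, z up. Origin: on the bench, below the guard's pivot line, on the track's middle line. In its frame (mm): dark base plate x -160..150, y +-50, 12 high; aluminium track x -160..25, y +-27.5, top at z 25, edge rails 4 wide, 4 high, 46 apart inside, x -160..6.
- contact_face (a point): Middle of the face of the black contact block that stops the board, at the track's height: jig x = +6, z = 25 mm; axes as the jig's. The block is 44 mm wide and 12 mm high above the track. Behind it stands the grey tester box: jig x +33 to +148, y +-49, up to 62 mm above the bench.
- guard (a joint): Angle of the guard about its pivot line (parallel to jig y, at jig x 0, z 25 mm): 0 shut, stop at 1.0 rad. Opening swings its front up and away from the robot. A damped torsion spring shuts it when let go: about 2 N on the thumb bar starts it, 3.5 N holds it fully open. A board pushed against the shut guard does not open it.
- guard_lip (a point): Middle of the lower edge of the guard's steel front lip; turns with the guard. Shut: jig x -39 mm, 1 mm above the track; at 0.6 rad: x -32, 23 mm above the track. Lip 2.5 mm thick (jig x -40.5 to -38 shut), 21 mm high, 62 mm wide. Behind it a clear top 22 mm above the track and steel side cheeks, outer faces at y +-31.
- thumb_bar (a point): On the axis of the guard's thumb bar at jig y = 50 mm. The bar is a dark level rod, 7.6 mm thick, parallel to jig y, free from y = 38 to 69, on the guard's left cheek, 34 mm from the pivot line. Shut: jig x -19.5, z 53 mm above the bench; 0.6 rad: x 0, z 59; 1.0 rad: x 13, z 56. Push it towards jig +x to open the guard. Below it is free room down to the base plate.
- board: The board to load, on the track in front of the shut guard, front edge 6 to 40 mm from the lip: green plate 36 (x) by 44 (y) by 3 mm, 40 g. Origin: centre of its underside; +x its front edge, towards the contact block. Flush with its rear edge stands a black terminal block 34 mm wide, top 16 mm above the track (the highest part): push on that.
- nest (a point): Where the board's origin stands when home against the contact block: on the track, 25 mm above the bench, jig x -12, y 0; axes as the jig's. The board's rear edge is then at jig x -30 mm, 8 mm inside the shut guard's lip.
- spare: A like board lying on the bench to the left of the track; leave alone.
- tweezers: Steel tweezers, 115 mm long, lying on the bench to the right of the track; leave alone.
- tape_roll: Roll of tape, 76 mm across, 24 mm high, lying to the right of the jig; leave alone.
- solvent: White solvent bottle, 64 mm across, 130 mm high, standing to the left; leave alone.
- driver: Screwdriver, 160 mm long, lying to the left; leave alone.
- done_a: A like board lying on the white foam sheet on the right; leave alone.
- done_b: A like board lying on the white foam sheet on the right; leave alone.
Mind the look-alikes: they are no part of the job. What is shaped like the board but orange or yellow is not meant.

How it is judged:
On the way, in this order (a step that is already met when the one before it is completed fails the run):
1. one finger holds the guard open while another touches and pushes the board in under it (value of joint guard above 0.4 rad and contact force between the fingers and guard above 0.3 N and contact force between the fingers and board above 0.02 N and x of board in the frame of nest between -0.042 and -0.004 m), for 0.1 s.
2. the board is home against the contact block while the guard is still held open (x of board in the frame of nest above -0.003 m and value of joint guard above 0.3 rad and contact force between the fingers and guard above 0.3 N), for 0.1 s.
At the end, for the whole second after the job is handed in: The board lies flat on the track between the rails, within 3 mm of home against the contact block and at rest, and the guard is shut behind it (below 0.05 rad) (x of board in the frame of nest between -0.003 and 0.003 m and y of board in the frame of nest between -0.004 and 0.004 m and z of board in the frame of nest between -0.003 and 0.003 m and angle between the x axis of board and the x axis of jig, either way round below 0.12 rad and angle between board's own z axis and vertical below 0.1 rad and value of joint guard below 0.05 rad and linear speed of board below 0.01 m/s); the robot touches nothing.
It fails at once if the board is lifted or tipped off the track (more than 6 mm or 0.25 rad) (z of board in the frame of nest above 0.006 m or angle between board's own z axis and vertical above 0.25 rad).
It fails at once if the guard and the board press on each other with more than 3 N (contact force between guard and board above 3 N).
It fails at once if another thing on the bench is moved by more than 15 mm (distance of any of spare, tweezers, tape_roll, solvent, driver, done_a, done_b from where it was at the start of the episode above 0.015 m).
It also fails if it takes over 42 s, if anything falls off the work surface, if the arm or the gripper's body presses on something with over 40 N, if the wrist force passes 120 N, or if a joint passes its speed limit or range.

### The arm

A 6-joint arm with a two-finger parallel gripper is mounted at the origin on the work surface. World frame = base frame: x ahead of the robot, y to its left, z up, the work surface at z = 0. Lengths are in m, angles in rad, forces in N, time in s.
With the tool pointing down it reaches from about 0.275 to 0.85 m from the base axis. Payload 19 kg.
Tool frame: the origin (TCP) lies at the centre of the arm's flange, where the gripper is bolted on; the fingertips stand 173 mm ahead of it and the grasp point (between the pads) lies 155 mm ahead of it (env.nose_length is the z of the fingertips in the tool frame, in m); z points along the fingers, y is the line along which they close (so a half turn about z gives the same grasp; the last joint's range is limited). The gripper opens to 85 mm and grips with 20 to 120 N. Pads are 22 mm wide; open, the fingers measure 114 mm over their backs; the gripper's body (76 mm by 85 mm) begins 54 mm behind the grasp point. The pads swing forward as they close: fully open they stand 13 mm farther back than shut.
Start: joints at [1.178, 0.15, 1.437, -0, 1.554, -0.134], TCP at [0.147, 0.556, 0.405] pointing down, gripper open.
Joint ranges: [-2.8, 2.8], [-0.68, 2.1], [0.12, 2.68], [-1.39, 4.53], [0.16, 2.79], [-2.81, 2.81]. Speed limits (rad/s): [1.89, 1.89, 2.22, 3.01, 3.01, 3.01].

### API

Orientations are given as a unit quaternion [w, x, y, z].
In Python, from bench import env, vision, job gives the robot as it stands. Calls block until the motion is done:
- env.reach(position, orientation): joint-space move of the TCP to a pose.
- env.movel(position, rotation=None, feed=0.15, threshold=None): straight line of the TCP; rotation=None keeps the orientation; feed is the mean speed in m/s. With threshold (N) it stops when the force on the tool has changed by that much, and returns True; else False.
- env.movej(angles): joint-space move.
- env.set_gripper(opening, strength=None): finger opening in m; strength is the grip in N (None keeps the last); returns when the fingers have stopped.
- env.pause(seconds).
- env.solve_ik(position, orientation): joint angles nearest the present ones, or None.
- env.get_state(): the state.
- vision.get_image(name): name is "scene" or "top" or "wrist"; returns the picture (400x640x3 uint8, red, green, blue); there is no depth.
- vision.camera_params(name): a dict with "vertical_fov" (degrees; the focal length in pixels is half the picture's height over the tangent of half this angle, whatever the lens; pixels are square), "cx", "cy" (the principal point, pixels), "origin" and "attitude" of the camera in the world; the wrist camera has in their place "tool_from_camera" (4x4, takes a point from camera to tool coordinates, whose origin is the TCP and whose axes are the flange's). Camera axes: x right, y up, looking along -z (the intrinsics and any distortion apply to the point x, -y, -z); pixel columns grow to the right and rows downward; lengths in m; the calibration is good to about 2 mm. A picture is of the moment at which its call begins: read the wrist's pose just before it. camera_params takes no time and is no camera call.
A pose or a line that the arm cannot do raises env.MotionError and nothing moves.
- job.finish_job(): hands the job in; it is judged then, once.
The state is a dict: "clock": time; "qpos": joint angles; "joint_velocities": joint speeds; "tau": joint torques, N m; "ee_pos": TCP position; "orientation": TCP orientation; "wrist_force": force on the tool from outside, world axes, zero at the start; "torque": the same for the moment, N m; "width": finger opening in m; "grip_force": force on a finger pad.
Only numpy, scipy, OpenCV 4.12 (cv2) and the standard library are available. Lean on these libraries where they do the work, as an engineer would, in place of code of your own. Each camera call takes 0.05 s, during which the arm holds its last target. There are 200 camera calls.

## Working session

There is one attempt and no reset: what is moved stays moved. The work goes in short steps, each a Python script; the robot and the scene stay as the last script left them, time stands still between calls to the robot, and variables do not carry over. Pictures are saved under pics/ and viewed, at most 10 in all, crops included, and the job is handed in when it is done.

```bash
ls; mkdir -p pics
python3 - <<'E'
from bench import env, vision, job
import cv2
for n in ("scene","top","wrist"):
    im=vision.get_image(n); cv2.imwrite(f"pics/{n}0.png",im[:,:,::-1]); p=vision.camera_params(n); print(n,p)
s=env.get_state(); print(s["clock"],s["ee_pos"],s["orientation"],s["width"],env.nose_length)
E
```

```text
pics
scene {'vertical_fov': 44.18947757449515, 'cx': 316.8784121318798, 'cy': 206.77708814519187, 'origin': array([ 1.46758311, -0.35397371,  1.23966548]), 'attitude': array([0.77053714, 0.27036367, 0.19809299, 0.54215788])}
top {'vertical_fov': 43.40204217143155, 'cx': 325.60691002085053, 'cy': 200.95278421797244, 'origin': array([ 0.39997208, -0.03593742,  1.5801133 ]), 'attitude': array([-0.70379226, -0.03867752,  0.04115615,  0.70815724])}
wrist {'vertical_fov': 68.97007204980873, 'cx': 323.3200856185455, 'cy': 193.97628850228773, 'tool_from_camera': array([[-3.68780657e-04,  9.62702417e-01,  2.70562229e-01,
         6.76654660e-02],
       [ 9.99999920e-01,  3.97556161e-04, -5.15506155e-05,
        -2.23191829e-04],
       [-1.57191583e-04,  2.70562188e-01, -9.62702487e-01,
         3.19232648e-02],
       [ 0.00000000e+00,  0.00000000e+00,  0.00000000e+00,
         1.00000000e+00]])}
0.15 [0.14713752 0.55583646 0.40423173] [-1.20795700e-04  1.29022986e-01  9.91641496e-01 -4.44217362e-04] 0.08532653444893801 0.1734
```

View pics/top0.png

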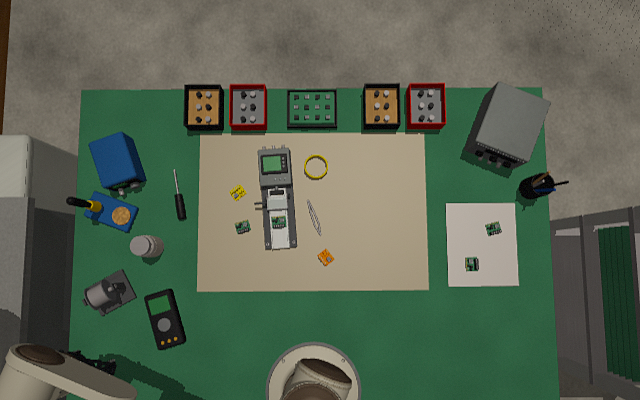

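View pics/scene0.png

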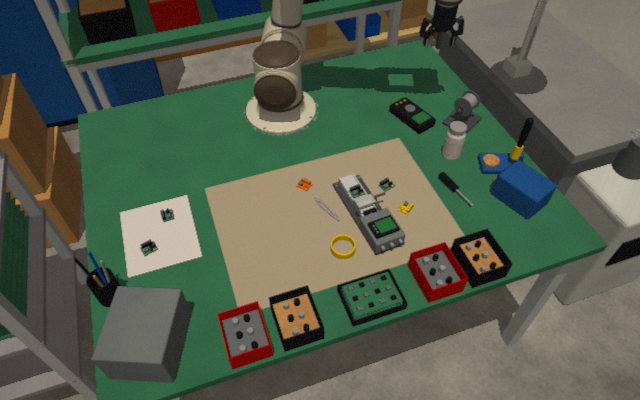

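The top view shows the jig at about pixels (258–295, 148–248), with the board at (278,221) and the thumb bar at (258,206). The scene view agrees. I'll get a coarse pose, then look from the wrist camera.

```bash
cat > h.py <<'E'
import numpy as np, cv2
from scipy.spatial.transform import Rotation as R
from bench import env, vision, job
def cam(name, st=None):
    p=vision.camera_params(name)
    if name=="wrist":
        q=st["orientation"]; T=np.eye(4); T[:3,:3]=R.from_quat([*q[1:],q[0]]).as_matrix(); T[:3,3]=st["ee_pos"]
        M=T@p["tool_from_camera"]; Rm,o=M[:3,:3],M[:3,3]
    else:
        q=p["attitude"]; Rm=R.from_quat([*q[1:],q[0]]).as_matrix(); o=np.array(p["origin"])
    return Rm,o,200/np.tan(np.radians(p["vertical_fov"]/2)),p["cx"],p["cy"]
def ray(c,uv,z):
    Rm,o,f,cx,cy=c; d=Rm@np.array([(uv[0]-cx)/f,-(uv[1]-cy)/f,-1]); return o+d*(z-o[2])/d[2]
def proj(c,P):
    Rm,o,f,cx,cy=c; v=Rm.T@(np.asarray(P)-o); return np.array([cx+f*v[0]/-v[2],cy-f*v[1]/-v[2]])
def quat(yaw):  # tool down, tool y at world angle yaw+90deg
    q=(R.from_euler("z",yaw)*R.from_quat([0,1,0,0])).as_quat(); return np.array([q[3],*q[:3]])
E
python3 - <<'E'
from h import *
c=cam("top")
a=ray(c,(280.5,248),.015);b=ray(c,(274.5,148),.03)
d=b-a; yaw=np.arctan2(d[1],d[0]); print(a,b,np.hypot(*d[:2]),yaw)
O=a[:2]+160e-3*np.array([np.cos(yaw),np.sin(yaw)]); print("O",O)
u=np.array([np.cos(yaw),np.sin(yaw)])
env.reach([*(O-u*.035),.36],quat(yaw))
s=env.get_state(); im=vision.get_image("wrist"); cv2.imwrite("pics/w1.png",im[:,:,::-1])
np.save("s1.npy",np.r_[s["ee_pos"],s["orientation"]]); print(s["ee_pos"],s["orientation"],s["clock"])
E
```

```text
[0.43154527 0.09878772 0.015     ] [0.74415019 0.11751014 0.03      ] 0.31316507057087684 0.059820184084409506
O [0.59125908 0.10835324]
[0.55618477 0.10694196 0.36007538] [ 4.99166430e-05 -3.02505089e-02  9.99542345e-01  7.44676735e-05] 2.3333
```

View pics/w1.png

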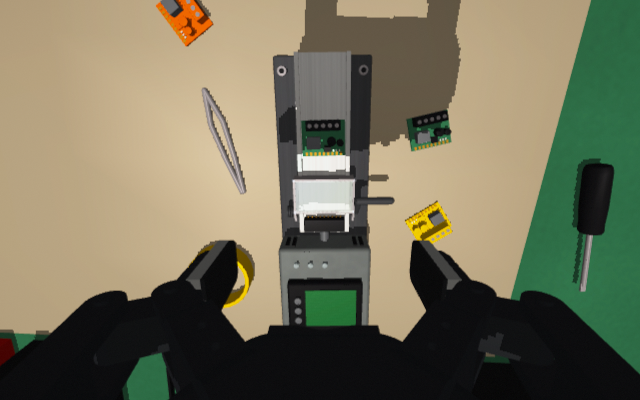

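Wrist view: the near end of the base plate is at row 55 (columns 273–372). The board is at (302–345, 121–156), the lip near row 180, and the thumb bar at (358–393, 201). I'll zoom in for accurate edges.

Run:
```python
import cv2
im=cv2.imread("pics/w1.png")[45:240,255:415]
im=cv2.resize(im,None,fx=3,fy=3,interpolation=cv2.INTER_NEAREST)
for r in range(5,195,20): cv2.putText(im,str(45+r),(0,3*r+4),0,.35,(0,0,255),1); cv2.line(im,(24,3*r),(34,3*r),(0,0,255),1)
for c in range(5,160,20): cv2.putText(im,str(255+c),(3*c-9,580),0,.35,(255,0,0),1)
cv2.imwrite("pics/w1c.png",im)
```

```text
(no output)
```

View pics/w1c.png

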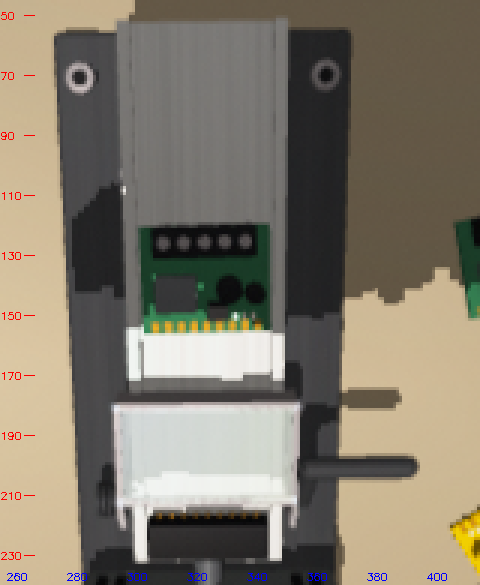

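The crop gives the base corners, rail ends, lip, bar and board edges to about 0.5 px. I'll fit the jig pose to these and compare against the known sizes.

Run:
```python
from h import *
from scipy.optimize import least_squares
s=np.load("s1.npy"); st=dict(ee_pos=s[:3],orientation=s[3:]); c=cam("wrist",st)
P=lambda x,y:(255+x/3,45+y/3)
pts=[((54,31),12,-160,-50),((351,29),12,-160,50),((117,21),29,-160,-27.5),((288,18),29,-160,27.5),
((112,404),47,-40.5,-31),((300,403),47,-40.5,31),((418,467),53,-19.5,69),((340,467),53,-19.5,45)]
W=np.array([ray(c,P(*p[0]),p[1]/1e3)[:2] for p in pts]); J=np.array([p[2:] for p in pts])/1e3
rot=lambda a:np.array([[np.cos(a),-np.sin(a)],[np.sin(a),np.cos(a)]])
r=least_squares(lambda v:(J@rot(v[2]).T+v[:2]-W).ravel(),[.59,.11,.06],loss="soft_l1",f_scale=.001)
print(r.x); inv=lambda w:(w-r.x[:2])@rot(r.x[2])*1e3
for p,w in zip(pts,W): print(p[2:],inv(w).round(1))
np.save("jig.npy",r.x)
for n,p,z in [("front l",(144,333),28),("front r",(269,333),28),("rear l",(139,227),28),("rear r",(270,225),28),("block l",(152,226),41),("block r",(257,225),41),("lip bottom",(206,390),26)]:
    print(n,inv(ray(c,P(*p),z/1e3)[:2]).round(1))
```

```text
[0.59322499 0.10953549 0.07093525]
(-160, -50) [-159.8  -49.1]
(-160, 50) [-159.3   49.3]
(-160, -27.5) [-159.5  -26.6]
(-160, 27.5) [-159.8   26.9]
(-40.5, -31) [-40.9 -31. ]
(-40.5, 31) [-40.6  31. ]
(-19.5, 69) [-19.9  69.6]
(-19.5, 45) [-20.2  43.9]
front l [-61.5 -21.1]
front r [-61.   21.9]
rear l [-96.9 -21.7]
rear r [-97.1  21.9]
block l [-97.5 -16.6]
block r [-97.5  16.8]
lip bottom [-40.8   0. ]
```

The residuals are under 1.2 mm. The board's rear edge is at jig x = -97.5, it is centred, and its length measures 36 mm as specified. Next I'll set the fingers, go to a pose behind the board, and touch the track lightly to calibrate the tip height.

```bash
cat >> h.py <<'E'
S,HT,HP=72.,7.25,11.   # finger centre spacing, half thickness, half pad width (mm)
def pose(xb,xp,mid,z,turn=0):
    """TCP pose so that the bar finger's leading x is xb and the board finger's is xp (jig mm)"""
    X,Y,a=np.load("jig.npy"); ph=np.arccos((xb-xp)/S)
    off=HT*np.cos(ph)+HP*np.sin(ph); x,y=((xb+xp)/2-off)/1e3,mid/1e3
    p=[X+x*np.cos(a)-y*np.sin(a),Y+x*np.sin(a)+y*np.cos(a),z]
    return p,quat(a+ph-np.pi/2+turn)
E
python3 - <<'E'
from h import *
env.set_gripper(.0575); print(env.get_state()["width"])
for t in (0,np.pi):
    for w in ((-46,-106,28),(7,-28.5,25)):
        p,q=pose(*w,.2,t); j=env.solve_ik(p,q); print(t,None if j is None else np.round(j,2))
p,q=pose(-46,-106,28,.24); env.reach(p,q)
p[2]=.21; env.movel(p,feed=.1)
p[2]=.182; print("hit",env.movel(p,feed=.015,threshold=3))
s=env.get_state(); print(s["ee_pos"],s["wrist_force"],s["clock"])
im=vision.get_image("wrist"); cv2.imwrite("pics/w2.png",im[:,:,::-1])
E
```

```text
0.05774564893486228
0 [ 0.11  0.2   1.82 -0.    1.12 -0.55]
0 [ 0.1   0.32  1.67 -0.    1.16 -1.03]
3.141592653589793 [ 0.11  0.2   1.82 -0.    1.12  2.59]
3.141592653589793 [ 0.1   0.32  1.67 -0.    1.16  2.11]
hit True
[0.50336218 0.13124772 0.19384654] [-0.76947034 -0.05264828  8.09906031] 5.3333
```

View pics/w2.png

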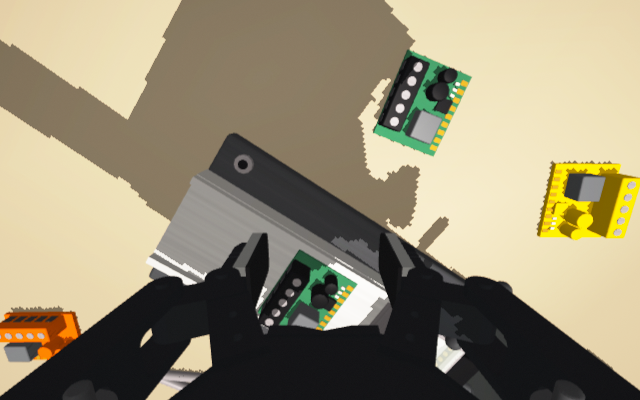

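The track was touched at TCP z = 0.1938. In the picture the left finger, at about (255,260), is behind the block and inside the rails, and the right finger, at about (390,260), is outside the cheek and short of the bar. I'll raise 6 mm and push.

Run:
```python
from h import *
Z=.1995
def go(xb,xp,mid,feed=.03,th=None):
    p,q=pose(xb,xp,mid,Z); h=env.movel(p,q,feed=feed,threshold=th); s=env.get_state()
    a=np.load("jig.npy")[2]; f=s["wrist_force"]; print(xb,xp,h,"Fx,Fy jig",np.round([f[0]*np.cos(a)+f[1]*np.sin(a),f[1]*np.cos(a)-f[0]*np.sin(a),f[2]],2),s["clock"])
p,q=pose(-46,-106,28,Z); env.movel(p,q,feed=.05)
go(-46,-106,28); go(-28,-88,28); go(-24,-84,28); go(-18,-78,28); go(-8.5,-68.5,28)
im=vision.get_image("wrist"); cv2.imwrite("pics/w3.png",im[:,:,::-1])
```

```text
-46 -106 False Fx,Fy jig [-1.08  0.07 -0.86] 5.9083
-28 -88 False Fx,Fy jig [-0.14 -0.09  0.61] 6.6583
-24 -84 False Fx,Fy jig [-0.48  0.03  0.4 ] 6.9417
-18 -78 False Fx,Fy jig [-4.28 -0.    2.43] 7.2917
-8.5 -68.5 False Fx,Fy jig [-3.59  0.62  2.02] 7.7583
```

View pics/w3.png

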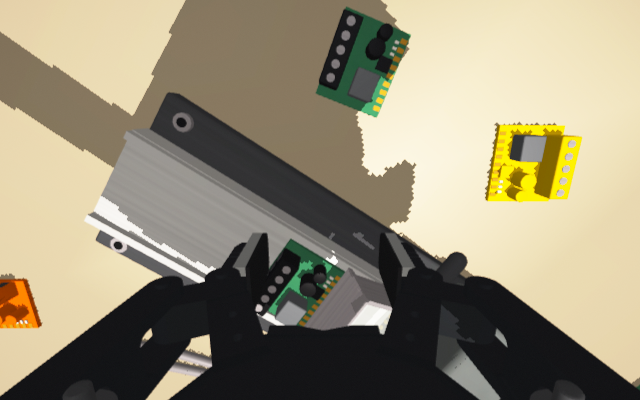

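The guard is lifting, with the bar held at about (450,265) and 3.6 N on it, and the board's front is just passing under the lip at about (335,285). Next I'll open the guard fully, then rotate about the bar to push the board home.

Run:
```python
from h import *
Z=.1995
X,Y,a=np.load("jig.npy")
def go(xb,xp,mid,feed=.03,th=None):
    p,q=pose(xb,xp,mid,Z); h=env.movel(p,q,feed=feed,threshold=th); s=env.get_state()
    f=s["wrist_force"]; print(xb,xp,h,"F jig",np.round([f[0]*np.cos(a)+f[1]*np.sin(a),f[1]*np.cos(a)-f[0]*np.sin(a),f[2]],2),s["clock"])
    return h
s=env.get_state(); c=cam("wrist",s)
w=ray(c,(290,240),.028)[:2]-[X,Y]; print("board rear-left",(np.array([[np.cos(a),np.sin(a)],[-np.sin(a),np.cos(a)]])@w*1e3).round(1))
go(0,-58,27.5); go(6,-50,27); go(6.5,-42,26); go(7,-36,25.5)
for xp in (-34,-32,-31,-30,-29,-28,-27):
    if go(7,xp,25,.015,5): break
env.pause(.3)
im=vision.get_image("wrist"); cv2.imwrite("pics/w4.png",im[:,:,::-1])
s=env.get_state(); print(s["wrist_force"],s["torque"],s["ee_pos"])
```

```text
board rear-left [-67.   21.6]
0 -58 False F jig [-3.44 -0.55  2.93] 8.2667
6 -50 False F jig [-3.45 -1.63  0.6 ] 8.6417
6.5 -42 False F jig [-2.68 -0.19 -0.17] 8.9417
7 -36 False F jig [-2.83 -0.41  0.46] 9.2
7 -34 False F jig [-3.57 -1.92 -0.74] 9.45
7 -32 False F jig [-2.66 -0.92 -0.94] 9.7
7 -31 False F jig [-2.94 -2.08 -0.8 ] 9.95
7 -30 False F jig [-8.33 -1.39  2.05] 10.2
7 -29 False F jig [-13.81  -1.03   5.27] 10.45
7 -28 False F jig [-21.26   0.14   9.19] 10.7
7 -27 False F jig [-28.13   0.3   12.53] 10.95
[-28.10942229  -2.13126044  12.35920061] [-0.6085644   4.40408999 -0.73668269] [0.56667827 0.13298985 0.19901051]
```

View pics/w4.png

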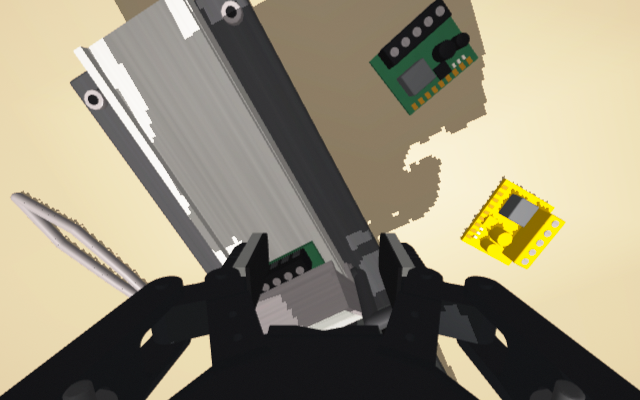

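Force rose sharply from xp ≈ -30.5, which is where home should be. The board's rear-left corner shows at (313,242), and I'll check it against jig x = -30 before letting go.

Run:
```python
from h import *
Z=.1995; X,Y,a=np.load("jig.npy")
s=env.get_state(); c=cam("wrist",s); M=np.array([[np.cos(a),np.sin(a)],[-np.sin(a),np.cos(a)]])
print("rear-left",(M@(ray(c,(313,242),.028)[:2]-[X,Y])*1e3).round(1))
b=s["torque"]; print(b)
p,q=pose(7,-29.7,25,Z); env.movel(p,q,feed=.01); env.pause(.3); print(env.get_state()["wrist_force"])
```

```text
rear-left [-30.7  21.7]
[-0.6085644   4.40408999 -0.73668269]
[-9.95382485 -0.14846004  0.61511752]
```

The board is home: its rear is at -30.7 and y matches. I'll retract straight back so the guard closes gently behind it, then lift and check.

Run:
```python
from h import *
Z=.1995; X,Y,a=np.load("jig.npy"); u=np.array([np.cos(a),np.sin(a),0])
s=env.get_state(); p=np.array(s["ee_pos"]); 
env.movel(p-u*.065,feed=.05); env.movel(p-u*.065+[0,0,.12],feed=.15)
env.reach([*(np.array([X,Y])-.07*u[:2]),.36],quat(a)); env.pause(.3)
s=env.get_state(); im=vision.get_image("wrist"); cv2.imwrite("pics/w5.png",cv2.resize(im[100:300,220:420,::-1],None,fx=3,fy=3,interpolation=cv2.INTER_NEAREST))
np.save("s5.npy",np.r_[s["ee_pos"],s["orientation"]]); print(s["wrist_force"],s["clock"])
c=cam("wrist",s); W=lambda x,y,z:proj(c,np.r_[np.array([X,Y])+np.array([[u[0],-u[1]],[u[1],u[0]]])@[x,y],z])
for n,v in dict(lip=(-.0405,0,.047),bar=(-.0195,.055,.053),rear=(-.03,0,.041)).items(): print(n,((W(*v)-[220,100])*3).round())
```

```text
[ 0.03764518 -0.19223461 -0.50939371] 15.2333
lip [311. 335.]
bar [473. 399.]
rear [311. 357.]
```

View pics/w5.png

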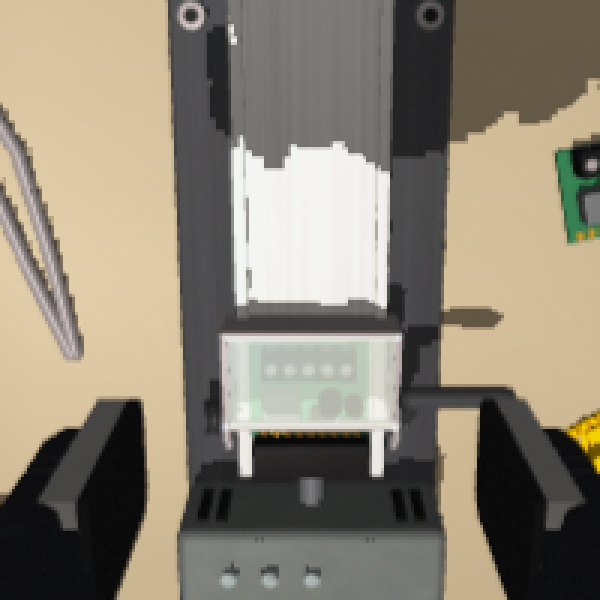

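The guard is shut, with the lip at row 333 and the bar at row 398, both as predicted. The block's rear looks to be at row ~347, against 357 predicted, so I'll measure that before handing in.

Run:
```python
from h import *
X,Y,a=np.load("jig.npy"); s=np.load("s5.npy"); c=cam("wrist",dict(ee_pos=s[:3],orientation=s[3:])); M=np.array([[np.cos(a),np.sin(a)],[-np.sin(a),np.cos(a)]])
f=lambda u,v,z:(M@(ray(c,(220+u/3,100+v/3),z)[:2]-[X,Y])*1e3).round(1)
im=cv2.imread("pics/w5.png")[1::3,1::3].astype(int)
for r in range(108,152): print(r*3,im[r,100],im[r,86],im[r,118]) 
print("block rear",f(310,347,.041),"plate rear",f(256,344,.028),"front",f(310,437,.028),"lip",f(310,333,.047),"bar",f(470,398,.053))
```

```text
324 [60 60 64] [60 61 65] [61 60 65]
327 [61 61 64] [60 61 64] [60 60 64]
330 [80 79 86] [81 82 86] [79 79 84]
333 [162 163 175] [166 168 178] [159 159 169]
336 [217 222 227] [221 225 228] [214 218 222]
339 [216 225 220] [222 228 224] [210 220 215]
342 [194 205 193] [201 212 198] [189 204 190]
345 [182 192 183] [192 205 188] [183 199 186]
348 [180 187 181] [192 204 187] [181 195 184]
351 [179 187 181] [192 204 188] [179 192 183]
354 [179 187 181] [192 203 187] [177 189 182]
357 [181 188 181] [190 203 187] [177 190 182]
360 [181 188 181] [189 203 187] [178 190 182]
363 [182 189 182] [189 203 187] [178 190 182]
366 [184 191 185] [189 203 186] [177 190 181]
369 [183 193 186] [189 203 187] [178 189 182]
372 [180 190 183] [189 203 187] [176 188 182]
375 [178 188 181] [189 203 187] [176 188 183]
378 [177 188 181] [189 203 187] [176 188 182]
381 [184 198 184] [190 205 188] [182 196 185]
384 [190 207 188] [191 206 188] [186 204 189]
387 [189 203 188] [190 206 188] [186 203 189]
390 [188 202 189] [190 206 189] [185 201 188]
393 [187 202 189] [190 206 190] [178 189 184]
396 [187 201 189] [190 
[... 222 characters left out ...]
5] [203 225 200] [172 183 181]
414 [196 215 197] [203 225 201] [177 187 186]
417 [195 212 197] [202 221 201] [185 198 194]
420 [203 215 211] [208 221 213] [201 212 211]
423 [222 229 229] [224 230 230] [219 227 229]
426 [213 219 223] [215 220 224] [210 216 222]
429 [141 151 163] [146 158 166] [137 151 166]
432 [ 41  76 100] [48 76 82] [36 71 92]
435 [14 42 61] [14 25 25] [16 35 43]
438 [8 6 9] [ 9  9 10] [11  9  9]
441 [10  7  7] [9 8 8] [9 9 9]
444 [25 26 26] [25 23 24] [24 23 24]
447 [39 39 40] [39 39 41] [35 36 37]
450 [42 42 44] [45 44 47] [38 37 40]
453 [40 40 42] [43 44 44] [36 36 38]
block rear [-33.9  -0.3] plate rear [-30.4 -20. ] front [ 6.6 -0.4] lip [-41.1  -0.3] bar [-19.8  54. ]
```

The black from row 347 is the block's rear face, since the camera looks in from behind. The plate's rear is at -30.4 and its front at 6.6, both home to within 1 mm, and the guard is shut.

```bash
python3 -c "
from bench import job; print(job.finish_job())"
```

```text
the job is handed in; nothing more can be done
None
```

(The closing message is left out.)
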